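# Clamp a bench hook's cleat in the glue press, snug plus a quarter turn

### The job

A bench hook is being glued up: the thick wooden cleat lies across the end of its plywood board, on the bed of the small bench press. Push the board back with the cleat riding on it until both stand squarely against the stop, wind the handwheel clockwise until the sprung pad just bears on the cleat, and from there give it a quarter turn more, read off the graduated rim at the pointer behind it. Do not overtighten; leave it clamped and the other things on the bench where they are.

Things in the scene. Friction and masses are not known exactly. Their poses are not given: they have to be found in the camera images.
- glue_press: Small grey cast bench screw press, fixed to the bench. Origin on the bench top straight under the vertical axis of wheel, screw and pad; x points from the open front to the column at the back, z up. Bed plate x -205 to 80 mm, 130 mm wide, top at z = 22 mm. Column x 33 to 69 mm, up to z = 200 mm.
- work_stop (a point): Centre of the front face of the steel stop at the back of the bed: 22.5 mm behind the press axis, 15 mm above the bed. The stop is 100 mm wide across the press's y and 30 mm tall; its face looks to the press's -x.
- screw_nose (a point): Fixed point on the axis at the underside of the press's arm (arm 50 mm wide, z 168 to 200 mm). Below hangs the steel pad, 44 mm across, 6 to 31 mm above the cleat at the start. Its stem is screwed out by an unknown amount (8 mm either way), so the wheel reading at take-up must be felt. The pad's spring is preloaded to 35 N and adds 1.5 N per mm, up to 16 mm.
- handwheel (a joint): Handwheel angle, rad, growing clockwise seen from above; lowers the pad 6.37 mm per rad. At 0 the zero line is at the rear pointer and the knob at the front (press -x). Friction of about 0.4 N m (7 N at the knob turning, half that read when stopped) makes it stay where left; take-up adds 0.22 N m (4 N) at once, the quarter turn after it another 0.1 N m. It starts at 0.4 to 1.6.
- zero_mark (a point): The wheel's zero line (three close black lines), halfway up the rim's outer face, opposite the knob. The aluminium wheel is 132 mm across, rim z 221 to 239 mm, hub to 248 mm, at fixed height; the 16 mm screw, up to z = 290 mm, sinks through it. The rim has a black line every 15 degrees, a longer one every 90.
- pointer (a point): Tip of the fixed steel pointer on the back of the column, against the far side of the wheel rim, on the press's +x side, z = 234 mm (nothing of it above 236 mm).
- crank (a point): Middle of the black crank knob, z = 261 mm, 56 mm from the wheel's axis. It is round and upright, 21 mm thick (17 at its foot), 39 mm tall (z 242 to 281 mm), and spins freely on its spindle, so it can be held without turning the hand.
- hook_board: Loose plywood board on the press's bed, 140 mm long (its x), 90 mm wide, 18 mm thick, its x roughly along the press's x. Origin at the centre of its underside. It starts 35 to 55 mm forward of its place; home, its back edge touches the stop and its origin is 47.5 mm in front of the press axis. Weight 0.15 to 0.25 kg. Once a back corner touches the stop, a straight push may jam; swing its front edge sideways then.
- offcut_pine: The cleat: loose wooden block 45 mm (its x) x 90 mm (its y) x 45 mm tall, 0.09 kg, lying across the back end of the board, within about 3 mm of flush. Origin at the centre of its underside. Home, it touches the stop, is centred under the pad, and its top is 63 mm above the bed.
- glue_bottle: bottle of wood glue, 60 x 74 mm, 202 mm tall, origin under its centre; a bystander
Not all that is in view belongs to the job. What is shaped like the offcut_pine but red is not meant.

How it is judged (in metres and radians):
On the way, in this order (a step that is already met when the one before it is completed fails the run):
1. the board stands squarely against the stop, in the middle of the bed (x of hook_board in the frame of glue_press above -0.0515 m and y of hook_board in the frame of glue_press between -0.015 and 0.015 m and angle between the x axis of hook_board and the x axis of glue_press, either way round below 0.07 rad), for 0.2 s.
2. the pad bears on the cleat (contact force between glue_press and offcut_pine above 25 N), for 0.1 s.
At the end, for the whole second after the job is handed in: The pad presses the cleat with 45.3 to 54.7 N (take-up plus a quarter turn, give or take 28 degrees), wheel at rest; the board within 4 mm of the stop, 15 mm of the bed's middle and 4 degrees of square; the cleat flush with its end within 5 mm, centred within 10 mm, square within 6 degrees (all of step 1 and contact force between glue_press and offcut_pine between 45.3 and 54.7 N and x of offcut_pine in the frame of hook_board between 0.0425 and 0.0525 m and y of offcut_pine in the frame of hook_board between -0.01 and 0.01 m and angle between the x axis of offcut_pine and the x axis of hook_board, either way round below 0.1 rad and velocity of joint handwheel between -0.05 and 0.05 rad/s); the robot touches nothing.
It fails at once if the work is overtightened (pad force over 62 N, about half a turn past take-up) (contact force between glue_press and offcut_pine above 62 N).
It fails at once if the glue bottle is shifted by more than 30 mm (distance of glue_bottle from where it was at the start of the episode above 0.03 m).
It also fails if it takes over 72 s, if anything falls off the work surface, if the arm or the gripper's body presses on something with over 40 N, if the wrist force passes 120 N, or if a joint passes its speed limit or range.

### The arm

A 7-joint arm with a two-finger parallel gripper is mounted at the origin on a cart in front of the work surface, level with it; the furniture and walls round the work are solid. World frame = base frame: x ahead of the robot, y to its left, z up, the work surface at z = 0. Lengths are in mm, angles in rad, forces in N, time in s.
With the tool pointing down it reaches from about 425 to 1025 mm from the base axis. Payload 3.6 kg.
Tool frame: the origin (TCP) lies on the mounting face of the last link; the fingertips stand 173 mm ahead of it and the grasp point (between the pads) lies arm.grip_point_offset ahead of it (arm.grip_point_offset is the distance from the TCP to the grasp point, in mm); x points along the fingers, y is the direction in which the jaws open and shut, and the axes are right-handed (so a half turn about x gives the same grasp; the last joint's range is limited). The gripper opens to 85 mm and grips with 20 to 120 N. Pads are 22 mm wide; open, the fingers measure 114 mm over their backs; the gripper's body (76 mm by 85 mm) begins 54 mm behind the grasp point. The pads swing forward as they close: fully open they stand 13 mm farther back than shut.
Start: joints at [1.073, 0.591, 0.048, 1.609, -0.033, 0.943, -0.034], TCP at [284.87, -666.693, 404.702] pointing down, gripper open.
Joint ranges: [-2.69, 2.69], [-0.47, 2.24], [-1.27, 1.36], [0.19, 2.51], [-1.53, 4.68], [0.08, 2.07], [-3.09, 3.09]. Speed limits (rad/s): [2.57, 2.57, 3.14, 3.14, 3.14, 3.14, 3.14].

### API

Orientations are given as a rotation vector (axis times angle).
In Python, from rig import arm, camera, camera_params gives the robot as it stands. The module is installed in compiled form; this text tells all that it offers.
- The arm moves only by the shell command python3 -m pendant 'ROWS'. ROWS is JSON, a list of rows, each an object with "twist": the turn, a rotation vector about the tool's x, y, z in rad, a list of three; "translation": the shift along the tool's x, y, z in cm, a list of three; "fingers": the opening, from 0 (shut) to 1 (fully open). A call has 1 to 12 rows; each row shifts and turns the commanded pose from where the row before left it, along the tool's axes as they then stand; what a row does not reach is not made up. A row lasts 1/10 s, in which the tool goes at most 50 mm and 8.59 degrees, less where a joint would pass 70% of its speed; a pose out of reach is approached as far as the arm can. A call is refused whole if a number of a shift passes 5 or a number of a turn 0.15, either way. A call with a gripper value outside its range is refused whole. The fingers move at their own pace and stop on an object; the grip force is fixed at half the most. Time passes only in rows, so rows that do not move let the fingers close. It gives the time, the measured TCP pose, the force and the opening at its end, in the units of the state.
- arm.get_obs(): the state, without advancing time (a new reading comes with each control period).
- camera(name): name is "scene" or "top" or "wrist"; returns (picture, depth): 480x640x3 uint8, red, green, blue; 480x640 float32, mm along the optical axis (not along the pixel's ray), 0 where there is no reading.
- camera_params(name): a dict with "fx", "fy", "cx", "cy" (pixels), "R" (3x3) and "t" (3): a world point X has camera coordinates R X + t. Camera axes: x right, y down, z forward; pixel columns grow to the right and rows downward; lengths in mm; the calibration is good to about 2 mm. A picture is of the moment at which its call begins: read the wrist's pose just before it. camera_params takes no time and is no camera call; for the wrist camera it gives the pose at the moment of the call.
- arm.finish_job(): hands the job in, once; it reports no verdict.
The state is a dict: "time": time; "joint_positions": joint angles; "joint_velocities": joint speeds; "effort": joint torques, N m; "eef_pos": TCP position; "ee_rot": TCP orientation; "force": force on the tool from outside, world axes, zero at the start; "torque": the same for the moment, N m; "opening": finger opening in mm.
Only numpy, scipy, OpenCV 4.12 (cv2) and the standard library are available. Lean on these libraries where they do the work, as an engineer would, in place of code of your own. Each camera call takes 0.05 s, during which the arm holds its last target. There are 200 camera calls.

## Working session

There is one attempt and no reset: what is moved stays moved. The work goes in short steps, Python scripts to look and compute and a shell command to move; the robot and the scene stay as the last step left them, time stands still between calls to the robot, and variables do not carry over. Pictures are saved under pics/ and viewed, about 8 in all and at most 12, crops included, and the job is handed in when it is done.

```bash
mkdir -p pics; cat > h.py <<'E'
import numpy as np, cv2
from scipy.spatial.transform import Rotation as Ro
from rig import arm, camera, camera_params
def snap(name,fn):
    P=camera_params(name); im,d=camera(name)
    cv2.imwrite(f'pics/{fn}.png',im[:,:,::-1]); np.savez(f'pics/{fn}.npz',im=im,d=d,**{k:np.array(v) for k,v in P.items()})
    return im,d,P
def cloud(d,P):
    v,u=np.mgrid[:d.shape[0],:d.shape[1]]
    c=np.stack([(u-P['cx'])/P['fx']*d,(v-P['cy'])/P['fy']*d,d],-1)
    W=(c-np.array(P['t']))@np.array(P['R']); W[d<=0]=np.nan
    return W
def load(fn):
    z=np.load(f'pics/{fn}.npz'); return z['im'],z['d'],{k:z[k] for k in z.files}
E
python3 - <<'E'
from h import *
for n in ('scene','top'):
    im,d,P=snap(n,n+'0'); print(n,P)
o=arm.get_obs();print(o, arm.grip_point_offset); print(Ro.from_rotvec(o['ee_rot']).as_matrix())
E
```

```text
scene {'fx': 450.98937673243285, 'fy': 450.98937673243285, 'cx': 322.5304800455699, 'cy': 232.20643902514095, 'R': array([[-0.44999985, -0.89288195,  0.01618515],
       [-0.68338599,  0.33263667, -0.64987417],
       [ 0.57487714, -0.30350398, -0.75986946]]), 't': array([128.03923071, 575.68652048, 632.89740907])}
top {'fx': 521.6982333906012, 'fy': 521.6982333906012, 'cx': 328.50165885028304, 'cy': 236.089704022609, 'R': array([[-0.018279  , -0.99951525,  0.02520221],
       [-0.99354123,  0.01533487, -0.11243075],
       [ 0.11198977, -0.02709456, -0.99333991]]), 't': array([-161.13107152,  647.18199783, 1165.45013045])}
{'time': 0.1, 'joint_positions': array([ 1.07350318,  0.59204148,  0.04831671,  1.60971379, -0.03328819,
        0.94268653, -0.03370611]), 'joint_velocities': array([ 0.00043033, -0.0031067 ,  0.00028074, -0.00200696, -0.00011404,
        0.00071909, -0.00157106]), 'effort': array([ 3.42696861e-03, -5.50000584e+01,  1.55312005e+00, -1.98822802e+01,
        9.82379133e-03,  3.85170541e-03, -2.57678700e-06]), 'eef_pos': array([ 284.72201304, -666.31823126,  403.63762988]), 'ee_rot': array([ 1.99959444,  0.41148663, -2.00069387]), 'force': array([-0.08720349,  1.29655805,  0.34391987]), 'torque': array([ 0.01956079,  0.01192032, -0.04659793]), 'opening': 85.95302224835459} 154.70000000000002
[[-9.23114417e-04  3.92972959e-01 -9.19549564e-01]
 [ 1.82413529e-03 -9.19547764e-01 -3.92974021e-01]
 [-9.99997910e-01 -2.04014279e-03  1.32011957e-04]]
```

View pics/scene0.png

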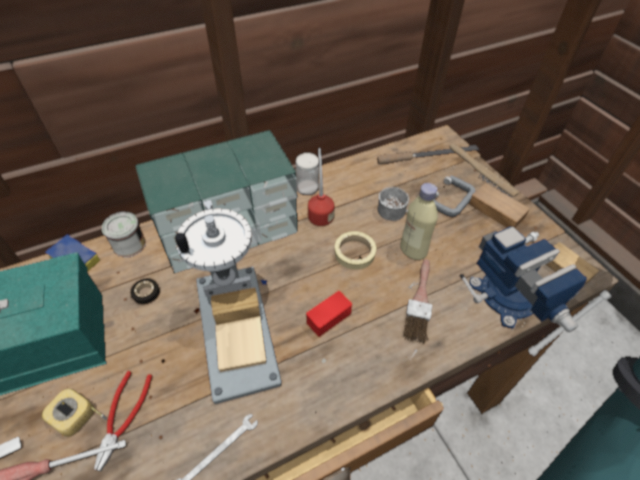

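View pics/top0.png

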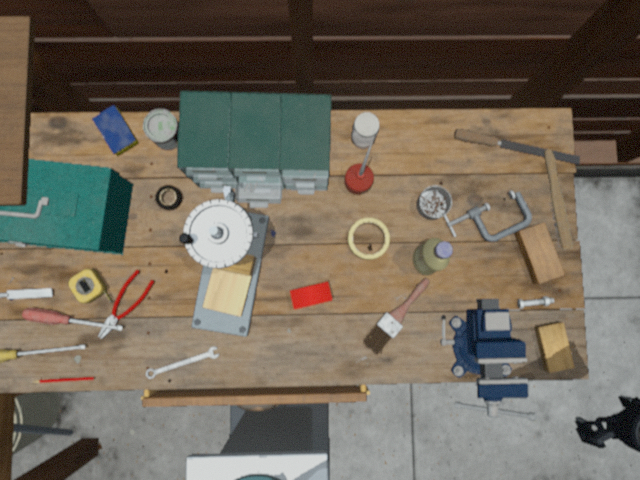

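The pictures show the press with its wheel at top px (218,233), the knob at (186,239), the board at (228,292) and the cleat at (238,266). The red block at (311,295) is the decoy. Next I measure the poses.

```bash
python3 - <<'E'
from h import *
im,d,P=load('top0'); W=cloud(d,P)
ims,ds,Ps=load('scene0'); Ws=cloud(ds,Ps)
def reg(W,u0,u1,v0,v1):
    w=W[v0:v1,u0:u1].reshape(-1,3); return w[np.isfinite(w[:,0])]
w=reg(W,175,265,190,280)
for lo,hi in ((228,245),):
    m=(w[:,2]>lo)&(w[:,2]<hi); q=w[m]; c,r=cv2.minEnclosingCircle(q[:,:2].astype(np.float32)); print('wheel',c,r,len(q))
ws=reg(Ws,170,265,190,280); q=ws[(ws[:,2]>228)&(ws[:,2]<245)]; print('wheel scene',cv2.minEnclosingCircle(q[:,:2].astype(np.float32)))
for n,x in(('top',w),('scene',ws)):
    q=x[(x[:,2]>262)&(x[:,2]<300)]; 
    lab=np.linalg.norm(q[:,:2]-np.array(c),axis=1); k=q[(lab>35)&(lab<80)]; print(n,'knob',np.median(k,0) if len(k) else 0,len(k),'screw',np.median(q[lab<15],0))
w=reg(W,180,280,200,345); ws=reg(Ws,185,290,260,405)
for n,x in(('top',w),('scene',ws)):
  for nm,lo,hi in(('bed',15,29),('board',34,47),('cleat',78,92)):
    q=x[(x[:,2]>lo)&(x[:,2]<hi)]; print(n,nm,len(q),np.median(q[:,2]),cv2.minAreaRect(q[:,:2].astype(np.float32)), q[:,:2].min(0),q[:,:2].max(0))
w=reg(W,410,460,230,280); q=w[w[:,2]>150]; print('bottle',q.mean(0))
w=reg(W,175,335,85,200);print('cab',np.percentile(w,[2,50,98],axis=0))
E
```

```text
wheel (640.9776000976562, 43.73919677734375) 77.15886688232422 2485
wheel scene ((644.1544799804688, 47.568180084228516), 80.65396881103516)
top knob [617.42780048  97.71124157 278.64757409] 115 screw [631.4641508   43.89708623 281.08364599]
scene knob [611.98704737 102.27602836 276.44439413] 155 screw [631.3581643   45.82799837 282.01456725]
top bed 2478 21.086871149145466 ((576.9659423828125, 96.2843246459961), (211.02481079101562, 286.2905578613281), 79.544677734375) [419.60561819 -31.46851526] [736.88178467 174.06847061]
top board 1645 39.0597246653763 ((569.0313110351562, 50.06249237060547), (94.37730407714844, 250.1479034423828), 77.17422485351562) [436.6027872   -8.06808035] [687.41817185 114.97246726]
top cleat 476 83.94678362268078 ((645.1389770507812, 9.232192993164062), (88.81452941894531, 182.03973388671875), 71.50787353515625) [556.0501367  -61.75137351] [720.57326021  80.21574811]
scene bed 3770 21.16250165353112 ((591.82080078125, 56.081939697265625), (145.37217712402344, 338.8567199707031), 82.96133422851562) [417.80079589 -29.11129345] [768.56302656 147.40441566]
scene board 2338 39.18979640605803 ((566.5178833007812, 54.464698791503906), (102.92913818359375, 195.7208251953125), 81.4948959350586) [464.40420059  -5.31377297] [669.19597952 117.98251713]
scene cleat 981 84.24257388179099 ((615.289306640625, 38.964752197265625), (90.15322875976562, 105.72675323486328), 76.60081481933594) [555.3978254   -2.46352446] [671.84963094  93.63731611]
bottle [ 591.37606008 -394.30614813  181.46827175]
cab [[ 736.67935355 -184.50985163 -132.7216719 ]
 [ 823.13486251  -15.83297861  197.5562803 ]
 [1062.83880302  185.13365321  202.76791356]]
```

```bash
cat >> h.py <<'E'
def rectfit(W,z0,tol,lim,er=1):
    """min-area rectangle of largest component near height z0; grow back erosion roughly by spacing"""
    m=(np.abs(W[...,2]-z0)<tol)&(W[...,0]>lim[0])&(W[...,0]<lim[1])&(W[...,1]>lim[2])&(W[...,1]<lim[3])
    m=cv2.morphologyEx(m.astype(np.uint8),cv2.MORPH_OPEN,np.ones((3,3)))
    n,l,s,_=cv2.connectedComponentsWithStats(m); k=1+s[1:,4].argmax(); q=W[l==k][:,:2].astype(np.float32)
    r=cv2.minAreaRect(q); return r,cv2.boxPoints(r),len(q)
def circ(q):
    A=np.c_[2*q,np.ones(len(q))]; s=np.linalg.lstsq(A,(q**2).sum(1),rcond=None)[0]
    return s[:2],np.sqrt(s[2]+s[:2]@s[:2])
E
python3 - <<'E'
from h import *
np.set_printoptions(precision=1,suppress=True)
for f in('top0','scene0'):
    im,d,P=load(f);W=cloud(d,P)
    for nm,z,t,lim in(('bed',22,4,(400,700,-40,160)),('board',40,4,(440,700,-20,130)),('cleat',85,4,(540,700,-30,130))):
        r,b,n=rectfit(W,z,t,lim);print(f,nm,np.array(r[0]),np.array(r[1]),round(r[2],1),n);print(b.tolist())
    # bed side edges for x<590: fit lines to extremes in y
    m=(abs(W[...,2]-22)<5)&(W[...,0]>440)&(W[...,0]<600)&(W[...,1]>-60)&(W[...,1]<170)
    q=W[m]; L=[];Rr=[]
    for x in range(440,600,8):
        s=q[(q[:,0]>=x)&(q[:,0]<x+8)]
        if len(s)>3: L.append((x+4,np.percentile(s[:,1],98)));Rr.append((x+4,np.percentile(s[:,1],2)))
    for e in(L,Rr):
        e=np.array(e);p=np.polyfit(e[:,0],e[:,1],1);res=e[:,1]-np.polyval(p,e[:,0]);k=abs(res)<5;p=np.polyfit(e[k,0],e[k,1],1);print('edge',p[0],np.polyval(p,500),np.round(res,0))
    # wheel: outer boundary of rim mask
    v=(abs(W[...,2]-237)<9)&(np.hypot(W[...,0]-632,W[...,1]-45)<80)
    n_,l,s,_=cv2.connectedComponentsWithStats(v.astype(np.uint8));k=1+s[1:,4].argmax()
    c=max(cv2.findContours((l==k).astype(np.uint8),0,1)[0],key=len)[:,0]; q=W[c[:,1],c[:,0]][:,:2]
    for _ in range(4):
        c0,r0=circ(q); q=q[abs(np.hypot(*(q-c0).T)-r0)<4]
    print('wheel',c0,r0,len(q))
E
```

```text
top0 bed [484.9  72.9] [128.4 111.5] 79.6 941
[[418.4798583984375, 19.76849365234375], [528.1142578125, -0.3677940368652344], [551.3163452148438, 125.95858764648438], [441.68194580078125, 146.09487915039062]]
top0 board [520.3  61.8] [89.3 93.4] 76.0 1030
[[464.18292236328125, 29.78509521484375], [554.8330688476562, 7.134208679199219], [576.4780883789062, 93.7587661743164], [485.82794189453125, 116.40965270996094]]
top0 cleat [574.5  19.9] [28.4 61.1] 27.4 225
[[547.8700561523438, 40.45966339111328], [576.0383911132812, -13.767499923706055], [601.2207641601562, -0.6864891052246094], [573.0524291992188, 53.540672302246094]]
edge -0.20900550942127621 133.03321881555726 [-21. -16. -14. -10.  -5.  -2.   1.   6.   7.  11.  15.  17.  20.  23.
  27.  31.  32.  36. -81. -78.]
edge -0.20080541397068646 5.330526113289878 [ 1.  1.  1.  1. -1. -1. -0. -1. -0.  0. -1.  0. -0. -1.  1.  0. -1. -0.
 -0.  2.]
wheel [630.1  45.1] 64.9542501324946 187
scene0 bed [559.7  60.4] [129.2 265.7] 79.5 2877
[[417.260986328125, 21.174362182617188], [678.4774169921875, -27.367149353027344], [702.0882568359375, 99.6899642944336], [440.871826171875, 148.23147583007812]]
scene0 board [521.1  63.5] [90.  97.2] 75.6 2061
[[462.90716552734375, 31.996299743652344], [557.020751953125, 7.8437957763671875], [579.3822631835938, 94.97843933105469], [485.2686767578125, 119.13094329833984]]
scene0 cleat [586.8  45.5] [89.8 46.4] 75.3 881
[[553.0242919921875, 7.896080017089844], [597.8878173828125, -3.83453369140625], [620.6016845703125, 83.03437805175781], [575.7381591796875, 94.7649917602539]]
edge -0.17229750804824945 135.41070059394508 [-0. -1. -1. -1.  0.  0.  1.  0.  1.  1. -0.  0.  1. -1. -0.  0.  0. -0.
  0. -1.]
edge -0.19657395308897221 7.537600991842211 [ 1.  0.  1.  1.  0.  0. -1. -1. -1. -1. -1. -1.  0. -0.  0.  0.  1.  0.
  0.  1.]
wheel [629.6  46.9] 64.67048515969923 157
```

```bash
python3 -m pendant '[{"twist":[0.1,0,0],"translation":[0,4.5,-1.5],"fingers":0.6},{"twist":[0,0,0],"translation":[0,-4.5,-1.5],"fingers":0.6}]'; python3 -c "
from h import *
o=arm.get_obs();print(o['eef_pos'],Ro.from_rotvec(o['ee_rot']).as_matrix(),o['time'])"
```

```text
time: 0.3
eef_pos: [321.7, -665.3, 399.6]
ee_rot: [2.057, 0.3, -2.054]
force: [0.2, 2.6, -0.2]
opening: 59.1
[ 321.74089975 -665.28265431  399.58761046] [[ 2.80452691e-03  2.95516503e-01 -9.55333518e-01]
 [-1.03932333e-02 -9.55277062e-01 -2.95529550e-01]
 [-9.99942056e-01  1.07578247e-02  3.92271725e-04]] 0.3
```

```bash
cat >> h.py <<'E'
AX=np.array([630.,46.,0.]); YAW=-10.5*np.pi/180
PX=np.array([np.cos(YAW),np.sin(YAW),0]); PY=np.array([-PX[1],PX[0],0])
def world(px,py,z): return AX+px*PX+py*PY+np.array([0,0,z])
def press(p): d=np.asarray(p)-AX; return np.array([d@PX,d@PY,p[2]])
def toolR(tilt=0.,dyaw=0.):
    "tool x down (tip forward by tilt), tool z = -press x"
    Rz=Ro.from_euler('z',dyaw).as_matrix(); f=Rz@PX
    x=np.cos(tilt)*np.array([0,0,-1.])+np.sin(tilt)*f; y=-Rz@PY; return np.c_[x,y,np.cross(x,y)]
def plan(N,pos,R,frm=None):
    "N equal rows (twist, translation cm) from current/measured pose"
    if frm is None: o=arm.get_obs(); frm=(o['eef_pos'],Ro.from_rotvec(o['ee_rot']).as_matrix())
    p0,R0=frm; w=Ro.from_matrix(R0.T@R).as_rotvec()/N; E=Ro.from_rotvec(w).as_matrix()
    S=sum(np.linalg.matrix_power(E,k) for k in range(N))
    t=np.linalg.solve(S,R0.T@(np.asarray(pos)-p0))
    mid=p0+R0@(sum(np.linalg.matrix_power(E,k) for k in range(N//2))@t) if N>1 else pos
    print(N,'rows twist',np.round(w,3),'transl cm',np.round(t/10,2),'mid',np.round(mid,0))
E
python3 - <<'E'
from h import *
plan(18,world(-205,0,400),toolR(0.15))
E
```

```text
18 rows twist [0.027 0.008 0.001] transl cm [ 0.01 -4.15 -0.9 ] mid [ 330. -285.  396.]
```

```bash
python3 -m pendant '[{"twist":[0.027,0.008,0.001],"translation":[0.01,-4.15,-0.9],"fingers":0.7},{"twist":[0.027,0.008,0.001],"translation":[0.01,-4.15,-0.9],"fingers":0.7},{"twist":[0.027,0.008,0.001],"translation":[0.01,-4.15,-0.9],"fingers":0.7},{"twist":[0.027,0.008,0.001],"translation":[0.01,-4.15,-0.9],"fingers":0.7},{"twist":[0.027,0.008,0.001],"translation":[0.01,-4.15,-0.9],"fingers":0.7},{"twist":[0.027,0.008,0.001],"translation":[0.01,-4.15,-0.9],"fingers":0.7},{"twist":[0.027,0.008,0.001],"translation":[0.01,-4.15,-0.9],"fingers":0.7},{"twist":[0.027,0.008,0.001],"translation":[0.01,-4.15,-0.9],"fingers":0.7},{"twist":[0.027,0.008,0.001],"translation":[0.01,-4.15,-0.9],"fingers":0.7}]' && python3 -m pendant '[{"twist":[0.027,0.008,0.001],"translation":[0.01,-4.15,-0.9],"fingers":0.7},{"twist":[0.027,0.008,0.001],"translation":[0.01,-4.15,-0.9],"fingers":0.7},{"twist":[0.027,0.008,0.001],"translation":[0.01,-4.15,-0.9],"fingers":0.7},{"twist":[0.027,0.008,0.001],"translation":[0.01,-4.15,-0.9],"fingers":0.7},{"twist":[0.027,0.008,0.001],"translation":[0.01,-4.15,-0.9],"fingers":0.7},{"twist":[0.027,0.008,0.001],"translation":[0.01,-4.15,-0.9],"fingers":0.7},{"twist":[0.027,0.008,0.001],"translation":[0.01,-4.15,-0.9],"fingers":0.7},{"twist":[0.027,0.008,0.001],"translation":[0.01,-4.15,-0.9],"fingers":0.7},{"twist":[0.027,0.008,0.001],"translation":[0.01,-4.15,-0.9],"fingers":0.7},{"twist":[0,0,0],"translation":[0,0,0],"fingers":0.7}]'; python3 - <<'E'
from h import *
o=arm.get_obs();print(press(o['eef_pos']))
snap('wrist','w1')
plan(6,world(-205,0,197),toolR(0.15))
E
```

```text
time: 1.2
eef_pos: [323.5, -271.8, 405.7]
ee_rot: [2.27, 0.067, -2.112]
force: [1.0, 0.7, 0.0]
opening: 59.6
time: 2.2
eef_pos: [424.0, 100.8, 416.5]
ee_rot: [-2.279, 0.175, 1.963]
force: [-0.6, 0.4, 0.9]
opening: 59.8
[-212.57002404   16.29440809  416.49728115]
6 rows twist [0.001 0.001 0.003] transl cm [3.63 0.26 0.4 ] mid [425.  91. 306.]
```

View pics/w1.png

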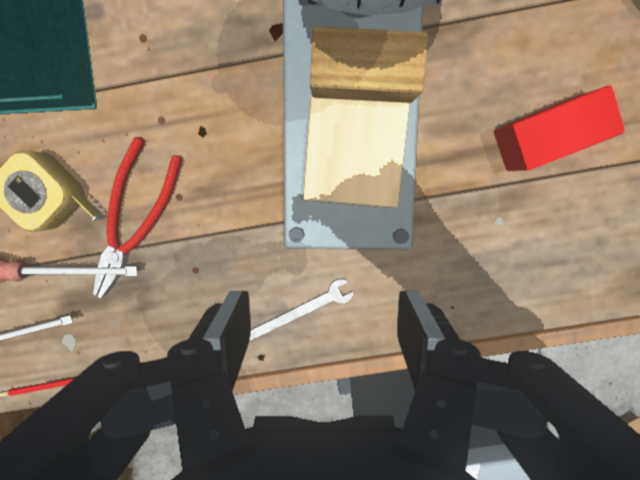

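The wrist view shows the bed front corners at (288,247) and (412,247), and the board's front edge from (303,200) to (403,207). The fingers are at (232,330) and (415,330).

```bash
python3 - <<'E'
from h import *
np.set_printoptions(precision=1,suppress=True)
im,d,P=load('w1');W=cloud(d,P)
o=arm.get_obs();R=Ro.from_rotvec(o['ee_rot']).as_matrix()
c=-np.array(P['R']).T@P['t'];print('cam in tool',R.T@(c-o['eef_pos']),'press',press(c))
for nm,z,t,lim in(('bed',22,4,(400,560,-40,160)),('board',40,4,(440,700,-20,130)),('cleat',85,4,(540,700,-30,130))):
    r,b,n=rectfit(W,z,t,lim);print(nm,r[2],r[1],[press([*x,z])[:2] for x in b])
# finger tips
m=(d>0)&(d<260);v,u=np.nonzero(m);T=(W[m]-o['eef_pos'])@R
print('tool pts max x',np.percentile(T[:,0],[50,99,100]))
q=T[(T[:,0]>135)];print('tips z range',np.percentile(q[:,2],[1,50,99]),'y',np.percentile(q[:,1],[1,50,99]),'xmax',q[:,0].max())
E
```

```text
cam in tool [ 31.2  -4.  -74.8] press [-134.9   18.1  395.7]
bed 79.52591705322266 (129.01776123046875, 143.9213409423828) [array([-203.7,  -63.3]), array([-59.8, -63.2]), array([-59.9,  65.8]), array([-203.8,   65.7])]
board 75.41658782958984 (90.09686279296875, 95.17457580566406) [array([-160.5,  -44.3]), array([-65.6, -51.1]), array([-59.2,  38.8]), array([-154.1,   45.6])]
cleat 76.69524383544922 (90.12509155273438, 45.65645980834961) [array([-66.6, -52.6]), array([-21. , -54.8]), array([-16.6,  35.2]), array([-62.2,  37.5])]
tool pts max x [100.4 207.9 216. ]
tips z range [-123.3  -10.3    8.8] y [-47.   16.2  38.9] xmax 215.9560373852801
```

```bash
python3 -m pendant '[{"twist":[0.001,0.001,0.003],"translation":[3.63,0.26,0.4],"fingers":0.7},{"twist":[0.001,0.001,0.003],"translation":[3.63,0.26,0.4],"fingers":0.7},{"twist":[0.001,0.001,0.003],"translation":[3.63,0.26,0.4],"fingers":0.7},{"twist":[0.001,0.001,0.003],"translation":[3.63,0.26,0.4],"fingers":0.7},{"twist":[0.001,0.001,0.003],"translation":[3.63,0.26,0.4],"fingers":0.7},{"twist":[0.001,0.001,0.003],"translation":[3.63,0.26,0.4],"fingers":0.7},{"twist":[0,0,0],"translation":[0,0,0],"fingers":0.7},{"twist":[0,0,0],"translation":[0,0,0],"fingers":0.7}]'; python3 - <<'E'
from h import *
o=arm.get_obs();print(press(o['eef_pos']),o['force'],o['torque'],o['joint_positions'].round(2))
plan(1,world(-205,0,197),toolR(0.15))
E
```

```text
time: 3.05
eef_pos: [430.4, 80.9, 238.8]
ee_rot: [-2.287, 0.232, 1.965]
force: [-0.2, 0.4, -0.2]
opening: 59.9
[-202.61277438   -2.09003652  238.78420964] [-0.23226186  0.43025647 -0.20312183] [ 0.08521028  0.14723774 -0.04477371] [-0.33  0.55  0.02  2.39  0.78  0.1  -2.85]
1 rows twist [-0.008 -0.002 -0.012] transl cm [ 4.09 -0.25  0.87] mid [428.  83. 197.]
```

```bash
python3 - <<'E'
from h import *
plan(3,world(-181,0,197),toolR(0.0))
E
```

```text
3 rows twist [-0.003 -0.051 -0.004] transl cm [ 1.46 -0.08 -0.58] mid [438.  80. 225.]
```

```bash
python3 -m pendant '[{"twist":[-0.003,-0.051,-0.004],"translation":[1.46,-0.08,-0.58],"fingers":0.7},{"twist":[-0.003,-0.051,-0.004],"translation":[1.46,-0.08,-0.58],"fingers":0.7},{"twist":[-0.003,-0.051,-0.004],"translation":[1.46,-0.08,-0.58],"fingers":0.7},{"twist":[0,0,0],"translation":[0,0,0],"fingers":0.7},{"twist":[0,0,0],"translation":[0,0,0],"fingers":0.7}]'; python3 - <<'E'
from h import *
o=arm.get_obs();print(press(o['eef_pos']),o['force'],o['torque'],o['joint_positions'].round(2))
snap('wrist','w2')
plan(10,world(-155,0,196),toolR(0.12))
plan(10,world(-150,0,196),toolR(0.12))
E
```

```text
time: 3.55
eef_pos: [452.4, 79.3, 197.7]
ee_rot: [-2.126, 0.194, 2.124]
force: [-0.5, 0.3, 0.6]
opening: 59.8
[-180.73320453    0.35538205  197.69816074] [-0.53191475  0.26367109  0.60441323] [-0.02133177 -0.05284433  0.02453432] [-0.08  0.66 -0.26  2.31  0.7   0.24 -2.73]
10 rows twist [0.    0.012 0.   ] transl cm [ 0.03  0.01 -0.26] mid [465.  77. 197.]
10 rows twist [0.    0.012 0.   ] transl cm [ 0.04  0.01 -0.31] mid [467.  76. 196.]
```

View pics/w2.png

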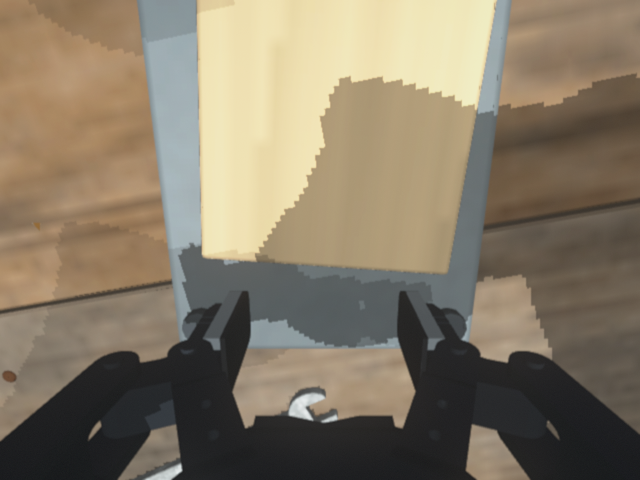

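The fingertips, at (235,300) and (410,300), sit in front of the board edge (203,258)–(447,272) and are symmetric to it. Now I push.

```bash
python3 -m pendant '[{"twist":[0,0.012,0],"translation":[0.04,0.01,-0.31],"fingers":0.7},{"twist":[0,0.012,0],"translation":[0.04,0.01,-0.31],"fingers":0.7},{"twist":[0,0.012,0],"translation":[0.04,0.01,-0.31],"fingers":0.7},{"twist":[0,0.012,0],"translation":[0.04,0.01,-0.31],"fingers":0.7},{"twist":[0,0.012,0],"translation":[0.04,0.01,-0.31],"fingers":0.7},{"twist":[0,0.012,0],"translation":[0.04,0.01,-0.31],"fingers":0.7},{"twist":[0,0.012,0],"translation":[0.04,0.01,-0.31],"fingers":0.7},{"twist":[0,0.012,0],"translation":[0.04,0.01,-0.31],"fingers":0.7}]'; python3 - <<'E'
from h import *
np.set_printoptions(precision=1,suppress=True)
o=arm.get_obs();print(press(o['eef_pos']),o['force'],o['torque'])
im,d,P=snap('wrist','w3');W=cloud(d,P)
r,b,n=rectfit(W,40,4,(440,700,-20,130));print('board',r[2],r[1],[press([*x,40])[:2] for x in b])
m=(abs(W[...,2]-40)<4);q=W[m];pp=(q-AX)@np.c_[PX,PY]
for y in(-38,-30,-5,5,30,38): s=pp[abs(pp[:,1]-y)<2]; print(y,np.percentile(s[:,0],2) if len(s) else None)
im,d,P=snap('scene','s3');W=cloud(d,P)
r,b,n=rectfit(W,40,4,(440,700,-20,130));print('sc board',r[2],r[1],[press([*x,40])[:2] for x in b])
r,b,n=rectfit(W,85,4,(540,700,-30,130));print('sc cleat',r[2],r[1],[press([*x,40])[:2] for x in b])
E
```

```text
time: 4.4
eef_pos: [477.6, 74.9, 194.7]
ee_rot: [-2.231, 0.2, 2.023]
force: [-1.1, 0.7, -0.5]
opening: 59.8
[-155.1    0.6  194.7] [-1.1  0.7 -0.5] [ 0.1  0.4 -0.1]
board 79.62933349609375 (90.5343246459961, 118.1370620727539) [array([-150.2,  -45.1]), array([-32.1, -44.8]), array([-32.3,  45.7]), array([-150.4,   45.4])]
-38 -131.97148484127482
-30 -144.12569787813854
-5 -124.69309775813328
5 -124.67159763153579
30 -144.3562953590099
38 -127.3743490510597
sc board 81.06157684326172 (8.93176555633545, 50.105186462402344) [array([-82. , -45.1]), array([-31.9, -43.8]), array([-32.1, -34.8]), array([-82.2, -36.2])]
sc cleat 80.91747283935547 (8.238994598388672, 29.164947509765625) [array([-33.2, -45.4]), array([ -4.1, -44.7]), array([ -4.3, -36.5]), array([-33.4, -37.2])]
```

```bash
python3 -m pendant '[{"twist":[0,0,0],"translation":[0.03,0,-0.2],"fingers":0.7},{"twist":[0,0,0],"translation":[0.03,0,-0.2],"fingers":0.7},{"twist":[0,0,0],"translation":[0.03,0,-0.2],"fingers":0.7},{"twist":[0,0,0],"translation":[0,0,0],"fingers":0.7}]';python3 -m pendant '[{"twist":[0,0,0],"translation":[0.02,0,-0.15],"fingers":0.7},{"twist":[0,0,0],"translation":[0,0,0],"fingers":0.7}]'; python3 - <<'E'
from h import *
np.set_printoptions(precision=1,suppress=True)
o=arm.get_obs();print(press(o['eef_pos']),o['force'],o['torque'])
im,d,P=snap('wrist','w4');W=cloud(d,P)
q=W[(abs(W[...,2]-40)<4)];pp=(q-AX)@np.c_[PX,PY]
for y in(-38,-15,-5,5,15,38): s=pp[abs(pp[:,1]-y)<2]; print(y,np.percentile(s[:,0],2) if len(s) else None)
E
```

```text
time: 4.9
eef_pos: [482.9, 73.4, 194.5]
ee_rot: [-2.229, 0.202, 2.025]
force: [-2.0, 0.2, 0.6]
opening: 60.1
time: 5.1
eef_pos: [484.4, 73.1, 194.4]
ee_rot: [-2.229, 0.202, 2.025]
force: [-3.0, 0.5, 1.9]
opening: 60.2
[-148.1    0.1  194.4] [-3.   0.5  1.9] [ 0.2  0.6 -0. ]
-38 -120.1511591534695
-15 -117.99041465945717
-5 -117.95612847838656
5 -118.09801277575704
15 -117.90246648923967
38 -119.65724891220262
```

```bash
for i in 1; do python3 -m pendant '[{"twist":[0,0,0],"translation":[0.015,0,-0.1],"fingers":0.7},{"twist":[0,0,0],"translation":[0,0,0],"fingers":0.7}]'; python3 -m pendant '[{"twist":[0,0,0],"translation":[0.015,0,-0.1],"fingers":0.7},{"twist":[0,0,0],"translation":[0,0,0],"fingers":0.7}]'; done
```

```text
time: 5.35
eef_pos: [485.3, 73.0, 194.3]
ee_rot: [-2.23, 0.202, 2.025]
force: [-2.3, 0.3, 2.7]
opening: 60.1
time: 5.55
eef_pos: [486.3, 72.8, 194.3]
ee_rot: [-2.23, 0.202, 2.025]
force: [-2.9, 0.2, 1.8]
opening: 59.8
```

```bash
python3 -m pendant '[{"twist":[0,0,0],"translation":[0.015,0,-0.1],"fingers":0.7},{"twist":[0,0,0],"translation":[0,0,0],"fingers":0.7}]'; python3 -m pendant '[{"twist":[0,0,0],"translation":[0.015,0,-0.1],"fingers":0.7},{"twist":[0,0,0],"translation":[0,0,0],"fingers":0.7}]'; python3 -m pendant '[{"twist":[0,0,0],"translation":[0.015,0,-0.1],"fingers":0.7},{"twist":[0,0,0],"translation":[0,0,0],"fingers":0.7}]'
```

```text
time: 5.75
eef_pos: [487.4, 72.6, 194.2]
ee_rot: [-2.23, 0.202, 2.025]
force: [-2.0, 0.4, 1.9]
opening: 59.6
time: 5.95
eef_pos: [488.4, 72.4, 194.2]
ee_rot: [-2.23, 0.202, 2.025]
force: [-2.9, 0.5, 1.4]
opening: 60.0
time: 6.15
eef_pos: [488.9, 72.4, 194.1]
ee_rot: [-2.229, 0.202, 2.026]
force: [-3.9, 1.3, 3.4]
opening: 60.1
```

```bash
python3 -m pendant '[{"twist":[0,0,0],"translation":[0.015,0,-0.1],"fingers":0.7},{"twist":[0,0,0],"translation":[0,0,0],"fingers":0.7}]'; python3 -m pendant '[{"twist":[0,0,0],"translation":[0.015,0,-0.1],"fingers":0.7},{"twist":[0,0,0],"translation":[0,0,0],"fingers":0.7},{"twist":[0,0,0],"translation":[0,0,0],"fingers":0.7}]'
python3 - <<'E'
from h import *
np.set_printoptions(precision=1,suppress=True)
im,d,P=snap('wrist','w5');W=cloud(d,P)
q=W[(abs(W[...,2]-40)<4)];pp=(q-AX)@np.c_[PX,PY]
for y in(-38,-15,-5,5,15,38): s=pp[abs(pp[:,1]-y)<2]; print(y,np.percentile(s[:,0],2) if len(s) else None)
E
```

```text
time: 6.35
eef_pos: [489.1, 72.3, 194.0]
ee_rot: [-2.228, 0.202, 2.028]
force: [-5.7, 0.9, 3.9]
opening: 59.8
time: 6.65
eef_pos: [489.4, 72.3, 193.8]
ee_rot: [-2.227, 0.202, 2.029]
force: [-8.1, 2.4, 6.3]
opening: 60.0
-38 -115.46880234531415
-15 -113.42718794772212
-5 -113.30759942253462
5 -113.54690278193752
15 -113.47537255266813
38 -115.22781454706889
```

```bash
python3 -m pendant '[{"twist":[0,-0.01,0],"translation":[0,0,0.5],"fingers":0.7},{"twist":[0,-0.01,0],"translation":[0,0,1],"fingers":0.7},{"twist":[0,-0.02,0],"translation":[-4.5,0,0.4],"fingers":0.5},{"twist":[0,-0.02,0],"translation":[-4.8,0,0.4],"fingers":0.5},{"twist":[0,-0.02,0],"translation":[-4.8,0,0],"fingers":0.5},{"twist":[0,-0.02,0],"translation":[-4.8,0,0],"fingers":0.5},{"twist":[0,0,0],"translation":[-4.8,0,0],"fingers":0.5},{"twist":[0,0,0],"translation":[-4.8,0,0],"fingers":0.5},{"twist":[0,0,0],"translation":[0,0,0],"fingers":0.5}]'; python3 - <<'E'
from h import *
np.set_printoptions(precision=1,suppress=True)
o=arm.get_obs();print(press(o['eef_pos']),o['time'])
for n in('wrist','scene','top'):
    im,d,P=snap(n,n[0]+'6');W=cloud(d,P)
    for nm,z,lim in(('board',40,(440,700,-20,130)),('cleat',85,(540,700,-30,130))):
        try: r,b,k=rectfit(W,z,4,lim);print(n,nm,r[2],r[1],[press([*x,40])[:2] for x in b])
        except Exception as e: print(n,nm,e)
    k=W[(W[...,2]>262)&(W[...,2]<284)&(np.hypot(W[...,0]-632,W[...,1]-46)<75)&(np.hypot(W[...,0]-632,W[...,1]-46)>38)]
    s=W[(W[...,2]>262)&(W[...,2]<300)&(np.hypot(W[...,0]-632,W[...,1]-46)<15)]
    for nn,a in(('knob',k),('screw',s)):
        if len(a): a=a[a[:,2]>np.percentile(a[:,2],90)-4]; print(n,nn,a.mean(0),(a.max(0)+a.min(0))/2,a.max(0)-a.min(0),len(a))
plan(4,world(-150,55,470),toolR(0))
E
```

```text
time: 7.6
eef_pos: [462.8, 78.6, 483.4]
ee_rot: [-2.135, 0.19, 2.112]
force: [1.1, 0.5, -0.1]
opening: 42.9
[-170.4    1.6  483.4] 7.6
wrist board 79.53270721435547 (90.10301971435547, 83.34876251220703) [array([-115.9,  -45.1]), array([-32.5, -45. ]), array([-32.6,  45.1]), array([-115.9,   45. ])]
wrist cleat attempt to get argmax of an empty sequence
scene board 79.62223052978516 (89.95822143554688, 97.98861694335938) [array([-118.1,  -44.9]), array([-20.2, -44.7]), array([-20.3,  45.3]), array([-118.3,   45.1])]
scene cleat 80.72431945800781 (58.33629608154297, 46.07456588745117) [array([-24.3, -14.4]), array([ 21.8, -13.4]), array([20.5, 44.9]), array([-25.5,  43.9])]
top board 79.12114715576172 (88.49066925048828, 89.04563903808594) [array([-116.7,  -45.5]), array([-27.6, -46.1]), array([-27. ,  42.4]), array([-116.1,   43. ])]
top cleat 86.41278839111328 (4.619104385375977, 4.469578266143799) [array([-21.7, -47.6]), array([-17.3, -47. ]), array([-17.8, -42.5]), array([-22.3, -43. ])]
top knob [617.9 100.2 280.3] [617.7 100.  280.8] [15.  16.4  5.4] 58
top screw [630.5  45.8 282.2] [630.6  45.6 282.4] [13.3 15.2  5.3] 58
4 rows twist [0. 0. 0.] transl cm [ 0.2 -1.4 -0.6] mid [476. 102. 473.]
```

View pics/w6.png

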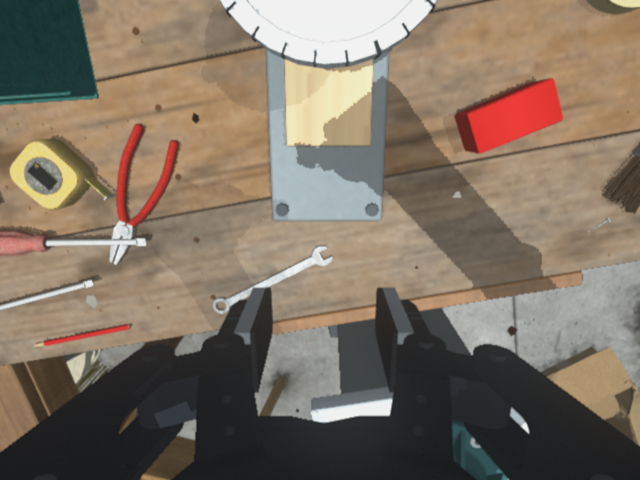

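The bench now shows the board square and home: front edge at px −117, cleat back face at about +21.5 against the stop at 22.5. In the wrist picture the board front runs (287,145)–(372,145), parallel to the bed front. The knob is at (617.8,100.1) and the axis at (630.5,45.7). That gives radius 55.9, as specified, and θ ≈ 1.16 rad.

```bash
sed -i 's/AX=np.array(\[630.,46.,0.\])/AX=np.array([630.5,45.8,0.])/' h.py; python3 - <<'E'
from h import *
plan(5,[617.8,100.1,475],toolR(0))
E
```

```text
5 rows twist [0.    0.001 0.   ] transl cm [ 0.03 -1.03 -3.01] mid [523.  86. 476.]
```

```bash
python3 -m pendant '[{"twist":[0,0.001,0],"translation":[0.03,-1.03,-3.01],"fingers":0.5},{"twist":[0,0.001,0],"translation":[0.03,-1.03,-3.01],"fingers":0.5},{"twist":[0,0.001,0],"translation":[0.03,-1.03,-3.01],"fingers":0.5},{"twist":[0,0.001,0],"translation":[0.03,-1.03,-3.01],"fingers":0.5},{"twist":[0,0.001,0],"translation":[0.03,-1.03,-3.01],"fingers":0.5},{"twist":[0,0,0],"translation":[0,0,0],"fingers":0.5},{"twist":[0,0,0],"translation":[0,0,0],"fingers":0.5}]'; python3 - <<'E'
from h import *
np.set_printoptions(precision=1,suppress=True)
o=arm.get_obs();p=o['eef_pos']
im,d,P=snap('wrist','w7');W=cloud(d,P);
k=W[(W[...,2]>262)&(W[...,2]<290)&(abs(W[...,0]-618)<22)&(abs(W[...,1]-100)<18)]
a=k[k[:,2]>275];print('knob',len(k),k.mean(0),a.mean(0),(a.max(0)+a.min(0))/2,np.ptp(a,axis=0))
plan(2,[617.8,100.1,424],toolR(0))
E
```

```text
time: 8.45
eef_pos: [617.7, 100.8, 472.4]
ee_rot: [-2.122, 0.193, 2.13]
force: [-0.7, 0.5, 0.1]
opening: 42.4
knob 1628 [621.6 100.9 276.4] [620.1 101.2 279. ] [618.6 101.4 278.4] [18.9 18.9  6.8]
2 rows twist [ 0.  0. -0.] transl cm [ 2.5  0.  -0.1] mid [617. 100. 448.]
```

View pics/w7.png

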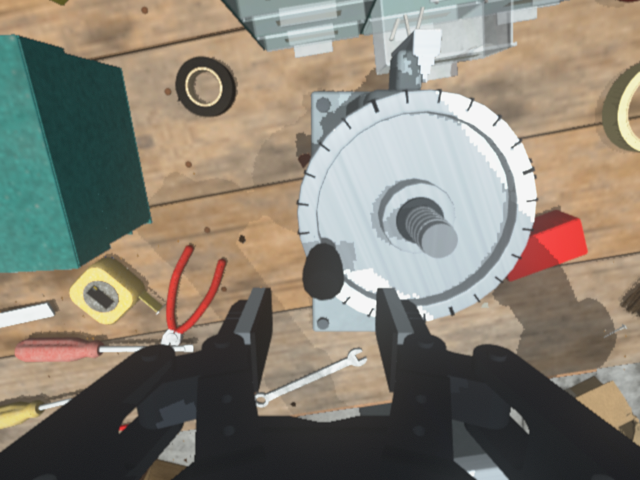

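The knob, at px (324,270), lies midway between the fingers at x ≈ 265 and 385. I descend and grip.

```bash
python3 -m pendant '[{"twist":[0,0,0],"translation":[2.4,0,-0.1],"fingers":0.5},{"twist":[0,0,0],"translation":[2.4,0,0],"fingers":0.5},{"twist":[0,0,0],"translation":[0,0,0],"fingers":0.1},{"twist":[0,0,0],"translation":[0,0,0],"fingers":0.1},{"twist":[0,0,0],"translation":[0,0,0],"fingers":0.1},{"twist":[0,0,0],"translation":[0,0,0],"fingers":0.1},{"twist":[0,0,0],"translation":[0,0,0],"fingers":0.1}]'; cat >> h.py <<'E'
def th():
    o=arm.get_obs(); p=press(o['eef_pos']); t=np.arctan2(p[1],-p[0]); F=o['force']
    tg=np.sin(t)*PX+np.cos(t)*PY; ra=-np.cos(t)*PX+np.sin(t)*PY
    print(f"t={o['time']:.2f} theta={t:.3f} r={np.hypot(*p[:2]):.1f} z={p[2]:.1f} Ftan={-F@tg:.2f} Frad={-F@ra:.2f} Fz={F[2]:.2f}")
    return t
def rows(t0,n,dt,r=56.0):
    for i in range(n):
        a,b=t0+i*dt,t0+(i+1)*dt
        print(f'[0,{-r*(np.sin(b)-np.sin(a))/10:.2f},{r*(np.cos(b)-np.cos(a))/10:.2f}]',end=' ')
    print()
E
python3 - <<'E'
from h import *
t=th(); rows(t,24,0.08)
E
```

```text
time: 9.2
eef_pos: [617.6, 100.9, 426.1]
ee_rot: [-2.123, 0.192, 2.129]
force: [-2.2, 2.5, -13.6]
opening: 18.7
t=9.20 theta=1.157 r=56.6 z=426.1 Ftan=1.53 Frad=-2.97 Fz=-13.61
[0,-0.16,-0.42] [0,-0.13,-0.43] [0,-0.10,-0.44] [0,-0.06,-0.44] [0,-0.02,-0.45] [0,0.01,-0.45] [0,0.05,-0.45] [0,0.08,-0.44] [0,0.12,-0.43] [0,0.15,-0.42] [0,0.19,-0.41] [0,0.22,-0.39] [0,0.25,-0.37] [0,0.28,-0.35] [0,0.30,-0.33] [0,0.33,-0.30] [0,0.35,-0.28] [0,0.37,-0.25] [0,0.39,-0.22] [0,0.41,-0.18] [0,0.42,-0.15] [0,0.43,-0.12] [0,0.44,-0.08] [0,0.45,-0.05]
```

```bash
T='from h import *;th()'
python3 -m pendant '[{"twist":[0,0,0],"translation":[0,-0.16,-0.42],"fingers":0.1},{"twist":[0,0,0],"translation":[0,-0.13,-0.43],"fingers":0.1},{"twist":[0,0,0],"translation":[0,-0.10,-0.44],"fingers":0.1},{"twist":[0,0,0],"translation":[0,-0.06,-0.44],"fingers":0.1}]' >/dev/null; python3 -c "$T"
python3 -m pendant '[{"twist":[0,0,0],"translation":[0,-0.02,-0.45],"fingers":0.1},{"twist":[0,0,0],"translation":[0,0.01,-0.45],"fingers":0.1}]' >/dev/null; python3 -c "$T"
python3 -m pendant '[{"twist":[0,0,0],"translation":[0,0.05,-0.45],"fingers":0.1},{"twist":[0,0,0],"translation":[0,0.08,-0.44],"fingers":0.1}]' >/dev/null; python3 -c "$T"
python3 -m pendant '[{"twist":[0,0,0],"translation":[0,0.12,-0.43],"fingers":0.1},{"twist":[0,0,0],"translation":[0,0.15,-0.42],"fingers":0.1}]' >/dev/null; python3 -c "$T"
python3 -m pendant '[{"twist":[0,0,0],"translation":[0,0.19,-0.41],"fingers":0.1},{"twist":[0,0,0],"translation":[0,0.22,-0.39],"fingers":0.1}]' >/dev/null; python3 -c "$T"
```

```text
t=9.60 theta=1.452 r=56.9 z=426.0 Ftan=7.12 Frad=-1.54 Fz=-10.37
t=9.80 theta=1.612 r=56.8 z=426.0 Ftan=7.44 Frad=-0.66 Fz=-10.37
t=10.00 theta=1.772 r=56.8 z=426.0 Ftan=7.19 Frad=-0.41 Fz=-10.52
t=10.20 theta=1.928 r=56.7 z=426.0 Ftan=7.78 Frad=-0.71 Fz=-10.95
t=10.40 theta=2.086 r=56.6 z=426.0 Ftan=7.27 Frad=0.34 Fz=-10.20
```

The baseline is clean at 7.2–7.8 N. I continue in 0.16 rad steps.

```bash
T='from h import *;th()'
python3 -m pendant '[{"twist":[0,0,0],"translation":[0,0.25,-0.37],"fingers":0.1},{"twist":[0,0,0],"translation":[0,0.28,-0.35],"fingers":0.1}]' >/dev/null; python3 -c "$T"
python3 -m pendant '[{"twist":[0,0,0],"translation":[0,0.30,-0.33],"fingers":0.1},{"twist":[0,0,0],"translation":[0,0.33,-0.30],"fingers":0.1}]' >/dev/null; python3 -c "$T"
python3 -m pendant '[{"twist":[0,0,0],"translation":[0,0.35,-0.28],"fingers":0.1},{"twist":[0,0,0],"translation":[0,0.37,-0.25],"fingers":0.1}]' >/dev/null; python3 -c "$T"
python3 -m pendant '[{"twist":[0,0,0],"translation":[0,0.39,-0.22],"fingers":0.1},{"twist":[0,0,0],"translation":[0,0.41,-0.18],"fingers":0.1}]' >/dev/null; python3 -c "$T"
python3 -c "from h import *;rows(3.077-.32,26,.08)"
```

```text
t=10.60 theta=2.241 r=56.5 z=426.0 Ftan=7.12 Frad=1.01 Fz=-11.33
t=10.80 theta=2.396 r=56.4 z=426.0 Ftan=7.23 Frad=2.11 Fz=-11.40
t=11.00 theta=2.551 r=56.3 z=426.0 Ftan=6.87 Frad=2.21 Fz=-11.22
t=11.20 theta=2.706 r=56.1 z=426.0 Ftan=6.60 Frad=2.30 Fz=-12.41
[0,0.42,-0.15] [0,0.43,-0.12] [0,0.44,-0.08] [0,0.45,-0.05] [0,0.45,-0.01] [0,0.45,0.02] [0,0.44,0.06] [0,0.44,0.10] [0,0.43,0.13] [0,0.42,0.16] [0,0.40,0.20] [0,0.39,0.23] [0,0.37,0.26] [0,0.34,0.29] [0,0.32,0.31] [0,0.29,0.34] [0,0.27,0.36] [0,0.24,0.38] [0,0.20,0.40] [0,0.17,0.41] [0,0.14,0.43] [0,0.10,0.44] [0,0.07,0.44] [0,0.03,0.45] [0,-0.00,0.45] [0,-0.04,0.45]
```

```bash
T='from h import *;th()'
python3 -m pendant '[{"twist":[0,0,0],"translation":[0,0.42,-0.15],"fingers":0.1},{"twist":[0,0,0],"translation":[0,0.43,-0.12],"fingers":0.1}]' >/dev/null; python3 -c "$T"
python3 -m pendant '[{"twist":[0,0,0],"translation":[0,0.44,-0.08],"fingers":0.1},{"twist":[0,0,0],"translation":[0,0.45,-0.05],"fingers":0.1}]' >/dev/null; python3 -c "$T"
python3 -m pendant '[{"twist":[0,0,0],"translation":[0,0.45,-0.01],"fingers":0.1},{"twist":[0,0,0],"translation":[0,0.45,0.02],"fingers":0.1}]' >/dev/null; python3 -c "$T"
python3 -m pendant '[{"twist":[0,0,0],"translation":[0,0.44,0.06],"fingers":0.1},{"twist":[0,0,0],"translation":[0,0.44,0.10],"fingers":0.1}]' >/dev/null; python3 -c "$T"
```

```text
t=11.40 theta=2.861 r=56.0 z=426.1 Ftan=7.51 Frad=2.59 Fz=-13.11
t=11.60 theta=3.020 r=55.8 z=426.1 Ftan=7.14 Frad=2.35 Fz=-14.19
t=11.80 theta=-3.103 r=55.6 z=426.1 Ftan=7.58 Frad=1.72 Fz=-14.57
t=12.00 theta=-2.943 r=55.5 z=426.1 Ftan=6.19 Frad=1.71 Fz=-15.75
```

```bash
T='from h import *;th()'
python3 -m pendant '[{"twist":[0,0,0],"translation":[0,0.43,0.13],"fingers":0.1},{"twist":[0,0,0],"translation":[0,0.42,0.16],"fingers":0.1}]' >/dev/null; python3 -c "$T"
python3 -m pendant '[{"twist":[0,0,0],"translation":[0,0.40,0.20],"fingers":0.1},{"twist":[0,0,0],"translation":[0,0.39,0.23],"fingers":0.1}]' >/dev/null; python3 -c "$T"
python3 -m pendant '[{"twist":[0,0,0],"translation":[0,0.37,0.26],"fingers":0.1},{"twist":[0,0,0],"translation":[0,0.34,0.29],"fingers":0.1}]' >/dev/null; python3 -c "$T"
python3 -m pendant '[{"twist":[0,0,0],"translation":[0,0.32,0.31],"fingers":0.1},{"twist":[0,0,0],"translation":[0,0.29,0.34],"fingers":0.1}]' >/dev/null; python3 -c "$T"
```

```text
t=12.20 theta=-2.780 r=55.4 z=426.1 Ftan=7.07 Frad=2.28 Fz=-15.87
t=12.40 theta=-2.618 r=55.4 z=426.1 Ftan=7.49 Frad=2.46 Fz=-17.09
t=12.60 theta=-2.455 r=55.4 z=426.1 Ftan=7.48 Frad=2.49 Fz=-18.29
t=12.80 theta=-2.294 r=55.4 z=426.1 Ftan=6.80 Frad=2.31 Fz=-18.85
```

```bash
T='from h import *;th()'
python3 -m pendant '[{"twist":[0,0,0],"translation":[0.05,0.27,0.36],"fingers":0.1},{"twist":[0,0,0],"translation":[0,0.24,0.38],"fingers":0.1}]' >/dev/null; python3 -c "$T"
python3 -m pendant '[{"twist":[0,0,0],"translation":[0,0.20,0.40],"fingers":0.1},{"twist":[0,0,0],"translation":[0,0.17,0.41],"fingers":0.1}]' >/dev/null; python3 -c "$T"
python3 -m pendant '[{"twist":[0,0,0],"translation":[0,0.14,0.43],"fingers":0.1},{"twist":[0,0,0],"translation":[0,0.10,0.44],"fingers":0.1}]' >/dev/null; python3 -c "$T"
python3 -c "from h import *;rows(4.037+.08*6,30,.08)"
```

```text
t=13.00 theta=-2.137 r=55.4 z=426.1 Ftan=7.16 Frad=3.28 Fz=-17.69
t=13.20 theta=-1.978 r=55.5 z=426.1 Ftan=7.29 Frad=3.03 Fz=-17.47
t=13.40 theta=-1.818 r=55.7 z=426.1 Ftan=7.16 Frad=2.48 Fz=-19.29
[0,0.07,0.44] [0,0.03,0.45] [0,-0.00,0.45] [0,-0.04,0.45] [0,-0.07,0.44] [0,-0.11,0.43] [0,-0.14,0.42] [0,-0.18,0.41] [0,-0.21,0.40] [0,-0.24,0.38] [0,-0.27,0.36] [0,-0.30,0.34] [0,-0.32,0.31] [0,-0.35,0.28] [0,-0.37,0.26] [0,-0.39,0.22] [0,-0.40,0.19] [0,-0.42,0.16] [0,-0.43,0.13] [0,-0.44,0.09] [0,-0.44,0.06] [0,-0.45,0.02] [0,-0.45,-0.02] [0,-0.44,-0.05] [0,-0.44,-0.09] [0,-0.43,-0.12] [0,-0.42,-0.16] [0,-0.41,-0.19] [0,-0.39,-0.22] [0,-0.37,-0.25]
```

```bash
T='from h import *;th()'
python3 -m pendant '[{"twist":[0,0,0],"translation":[0.05,0.07,0.44],"fingers":0.1},{"twist":[0,0,0],"translation":[0,0.03,0.45],"fingers":0.1}]' >/dev/null; python3 -c "$T"
python3 -m pendant '[{"twist":[0,0,0],"translation":[0,0,0.45],"fingers":0.1},{"twist":[0,0,0],"translation":[0,-0.04,0.45],"fingers":0.1}]' >/dev/null; python3 -c "$T"
python3 -m pendant '[{"twist":[0,0,0],"translation":[0,-0.07,0.44],"fingers":0.1},{"twist":[0,0,0],"translation":[0,-0.11,0.43],"fingers":0.1}]' >/dev/null; python3 -c "$T"
python3 -m pendant '[{"twist":[0,0,0],"translation":[0,-0.14,0.42],"fingers":0.1},{"twist":[0,0,0],"translation":[0,-0.18,0.41],"fingers":0.1}]' >/dev/null; python3 -c "$T"
```

```text
t=13.60 theta=-1.666 r=55.8 z=426.0 Ftan=6.93 Frad=3.02 Fz=-17.34
t=13.80 theta=-1.530 r=56.1 z=426.1 Ftan=10.81 Frad=2.80 Fz=-20.53
t=14.00 theta=-1.382 r=56.2 z=426.1 Ftan=10.68 Frad=1.69 Fz=-21.22
t=14.20 theta=-1.233 r=56.3 z=426.1 Ftan=12.11 Frad=1.42 Fz=-19.73
```

Take-up is at θ ≈ −1.60 (= 4.68 rad): the force jumped from 7 to 10.8 N. The target is θ ≈ −0.03. I turn 0.96 rad, then check.

```bash
T='from h import *;th()'
python3 -m pendant '[{"twist":[0,0,0],"translation":[0,-0.21,0.40],"fingers":0.1},{"twist":[0,0,0],"translation":[0,-0.24,0.38],"fingers":0.1},{"twist":[0,0,0],"translation":[0,-0.27,0.36],"fingers":0.1},{"twist":[0,0,0],"translation":[0,-0.30,0.34],"fingers":0.1}]' >/dev/null; python3 -c "$T"
python3 -m pendant '[{"twist":[0,0,0],"translation":[0,-0.32,0.31],"fingers":0.1},{"twist":[0,0,0],"translation":[0,-0.35,0.28],"fingers":0.1},{"twist":[0,0,0],"translation":[0,-0.37,0.26],"fingers":0.1},{"twist":[0,0,0],"translation":[0,-0.39,0.22],"fingers":0.1}]' >/dev/null; python3 -c "$T"
python3 -m pendant '[{"twist":[0,0,0],"translation":[0,-0.40,0.19],"fingers":0.1},{"twist":[0,0,0],"translation":[0,-0.42,0.16],"fingers":0.1},{"twist":[0,0,0],"translation":[0,0,0],"fingers":0.1}]' >/dev/null; python3 -c "$T"
```

```text
t=14.60 theta=-0.934 r=56.2 z=426.0 Ftan=12.36 Frad=0.57 Fz=-16.93
t=15.00 theta=-0.631 r=55.7 z=425.9 Ftan=12.36 Frad=-3.17 Fz=-11.11
t=15.30 theta=-0.455 r=55.6 z=425.9 Ftan=10.95 Frad=-3.46 Fz=-8.29
```

```bash
python3 -m pendant '[{"twist":[0,0,0],"translation":[0,-0.43,0.13],"fingers":0.1},{"twist":[0,0,0],"translation":[0,-0.44,0.09],"fingers":0.1},{"twist":[0,0,0],"translation":[0,-0.44,0.06],"fingers":0.1},{"twist":[0,0,0],"translation":[0,-0.45,0.02],"fingers":0.1},{"twist":[0,0,0],"translation":[0,-0.45,-0.02],"fingers":0.1},{"twist":[0,0,0],"translation":[0,0,0],"fingers":0.1}]' >/dev/null; python3 -c "from h import *;th();print(arm.get_obs()['opening'],press(arm.get_obs()['eef_pos']))"
```

```text
t=15.90 theta=-0.028 r=55.5 z=425.8 Ftan=12.05 Frad=-7.33 Fz=-0.69
18.420458522693956 [-55.45392614  -1.55738443 425.8276464 ]
```

```bash
T='from h import *;th()'
python3 -m pendant '[{"twist":[0,0,0],"translation":[0,0.3,0],"fingers":0.1},{"twist":[0,0,0],"translation":[0,0.2,0],"fingers":0.1}]' >/dev/null; python3 -c "$T"
python3 -m pendant '[{"twist":[0,0,0],"translation":[0,0,0],"fingers":0.5},{"twist":[0,0,0],"translation":[0,0,0],"fingers":0.5},{"twist":[0,0,0],"translation":[0,0,0],"fingers":0.5},{"twist":[0,0,0],"translation":[0,0,0],"fingers":0.5}]'
```

```text
t=16.10 theta=-0.059 r=55.9 z=425.9 Ftan=1.00 Frad=-5.66 Fz=-7.01
time: 16.5
eef_pos: [577.7, 55.9, 427.6]
ee_rot: [-2.131, 0.191, 2.121]
force: [-0.6, -0.9, 0.1]
opening: 42.8
```

Released, with no force left on the tool. I lift straight up, back off and check.

```bash
python3 -m pendant '[{"twist":[0,0,0],"translation":[-2,0,0],"fingers":0.5},{"twist":[0,0,0],"translation":[-4,0,0],"fingers":0.5},{"twist":[0,0,0],"translation":[-3,0,0],"fingers":0.5},{"twist":[0,0,0],"translation":[0,0,4.5],"fingers":0.5},{"twist":[0,0,0],"translation":[0,0,4.5],"fingers":0.5},{"twist":[0,0,0],"translation":[0,0,0],"fingers":0.5},{"twist":[0,0,0],"translation":[0,0,0],"fingers":0.5}]'; python3 - <<'E'
from h import *
np.set_printoptions(precision=1,suppress=True)
for n in('wrist','scene','top'):
    im,d,P=snap(n,n[0]+'9');W=cloud(d,P)
    k=W[(W[...,2]>268)&(W[...,2]<287)&(abs(np.hypot(W[...,0]-AX[0],W[...,1]-AX[1])-56)<20)]
    if len(k): m=k[k[:,2]>np.percentile(k[:,2],95)-5].mean(0); p=press(m); print(n,'knob',m,p,'theta',np.arctan2(p[1],-p[0]))
    for nm,z,lim in(('board',40,(440,700,-20,130)),('cleat',85,(540,700,-30,130))):
        try: r,b,q=rectfit(W,z,4,lim);print(n,nm,r[2],r[1],[press([*x,40])[:2] for x in b])
        except Exception as e: pass
    if n=='top':
        b=W[230:280,410:460].reshape(-1,3);print('bottle',b[b[:,2]>150].mean(0))
I=cv2.imread('pics/s9.png')[170:400,120:320];I2=cv2.imread('pics/t9.png')[170:340,150:300]
h=460;cv2.imwrite('pics/fin.png',np.hstack([cv2.resize(x,(int(x.shape[1]*h/x.shape[0]),h)) for x in(I,I2)])[:,:800])
E
```

```text
time: 17.2
eef_pos: [487.4, 72.1, 516.8]
ee_rot: [-2.131, 0.192, 2.124]
force: [-0.1, -0.4, 0.5]
opening: 42.6
wrist knob [575.1  52.2 279.2] [-55.6  -3.8 279.2] theta -0.06766544686880843
wrist board 79.8199691772461 (89.98030090332031, 63.104087829589844) [array([-116.2,  -45.3]), array([-53.1, -44.9]), array([-53.6,  45.1]), array([-116.7,   44.7])]
scene knob [572.8  52.9 279.5] [-58.   -3.6 279.5] theta -0.06131431521617864
scene board 79.5221939086914 (89.76054382324219, 97.67729187011719) [array([-119. ,  -44.6]), array([-21.3, -44.6]), array([-21.4,  45.2]), array([-119. ,   45.2])]
scene cleat 80.79421997070312 (52.68654251098633, 46.85808181762695) [array([-24. , -46.1]), array([ 22.9, -45. ]), array([21.7,  7.6]), array([-25.2,   6.6])]
top knob [575.2  50.9 280.1] [-55.3  -5.1 280.1] theta -0.0921222861738314
top board 79.16389465332031 (89.6637191772461, 94.43437957763672) [array([-117.5,  -46.1]), array([-23.1, -46.6]), array([-22.5,  43. ]), array([-117. ,   43.6])]
bottle [ 590.5 -394.9  181.4]
```

View pics/fin.png

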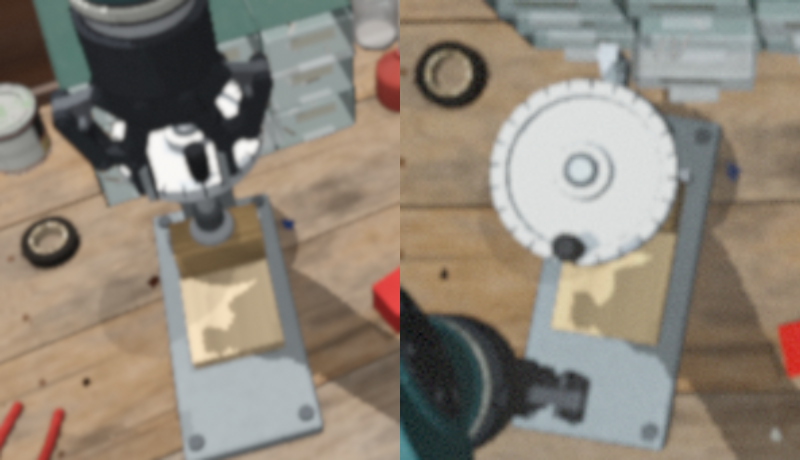

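The final crops show the pad down on the cleat (left, ~(212,230)), the knob at the front (right, (568,247)), and the board square and home. The hand is clear of everything, so I hand in.

```bash
python3 -c "from rig import arm;print(arm.finish_job())"
```

```text
the job is handed in; nothing more can be done
None
```

The bench hook is clamped and the job is handed in at about 17 s of the 72 s allowed. The interface reports no verdict, so this rests on my own checks.

- **Pushing home:** I pushed the board back with two spread fingers, the cleat riding on it, until the push force rose at the stop. Afterwards the board's front edge measured −116 to −119 mm (−117.5 expected). It was within about 1 mm of the bed's middle and under 1° from square. The cleat's back face was at about +22 mm, against the stop at 22.5 mm.
- **Clamping:** I held the knob and wound clockwise. The force at the knob was steady at about 7.2 N and jumped to 10.8 N at a wheel angle of about 4.68 rad, which is take-up. I stopped about 1.57 rad further on.
- **Wheel after release:** It read −0.06 to −0.09 rad in the three cameras, which is 1.51–1.54 rad past take-up, against a quarter turn of 1.57 ± 0.49. By the spring data that is about 49–50 N on the cleat. The pad force itself could not be measured.
- **Rest of the bench:** The glue bottle moved under 1.5 mm, within measurement error, and the robot was clear of everything at hand-in.

I took the quarter turn from the knob's position rather than from the graduated rim at the pointer. While the knob was gripped, the wrist showed an unexplained vertical load of up to 21 N. It was gone once the knob was released.

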